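Lay out a stack of masked castings for painting

ROBOT

A 6-joint arm with a two-finger parallel gripper is mounted at the origin on the work surface. World frame = base frame: x ahead of the robot, y to its left, z up, the work surface at z = 0. Lengths are in m, angles in rad, forces in N, time in s.
With the tool pointing down it reaches from about 0.35 to 0.775 m from the base axis. Payload 5.5 kg.
Tool frame: the origin (TCP) lies between the finger pads; the fingertips stand 11 mm ahead of it and the grasp point (between the pads) lies 8 mm behind it (tips_ahead is the distance from the TCP to the fingertips, in m); z points along the fingers, y is the line along which they close (so a half turn about z gives the same grasp; the last joint's range is limited). The gripper opens to 85 mm and grips with 20 to 120 N. Pads are 22 mm wide; open, the fingers measure 114 mm over their backs; the gripper's body (76 mm by 85 mm) begins 54 mm behind the grasp point. The pads swing forward as they close: fully open they stand 13 mm farther back than shut.
Start: joints at [-1.372, 0.313, 0.046, 1.304, 0, 1.431], TCP at [0.191, -0.542, 0.242] pointing down, gripper open.
Joint ranges: [-2.76, 2.76], [-0.86, 1.69], [-1.03, 1.26], [-2.2, 2.34], [-1.47, 1.5], [-3.14, 3.14]. Speed limits (rad/s): [2.57, 2.57, 3.14, 3.14, 3.14, 3.14].

INTERFACE

Orientations are given as a unit quaternion [w, x, y, z].
In Python, from workcell import * gives the robot as it stands. The module is installed in compiled form; this text tells all that it offers.
- The arm moves only by the tool jog_arm, never from a script. Its argument "moves" is a list of rows, each an object with "fingers": the closure, from 0 (fully open) to 1 (shut); "slide": the shift along the tool's x, y, z in mm, a list of three; "angular": the turn, a rotation vector about the tool's x, y, z in degrees, a list of three. A call has 1 to 10 rows; each row is the pose to reach, as a shift and turn from the pose commanded when the call began, along the tool's axes at that moment; what a row does not reach only later rows make up. A row lasts 1/12 s, in which the tool goes at most 41.7 mm and 7.16 degrees, less where a joint would pass 70% of its speed; a pose out of reach is approached as far as the arm can. A call with a gripper value outside its range is refused whole. The fingers move at their own pace and stop on an object; "squeeze" is the grip in N (left out, the last holds). Time passes only in rows, so rows that repeat a pose let the fingers close. It gives the time, the measured TCP pose, the force, the opening and the grip force at its end, in the units of the state.
- get_state(): the state, without advancing time (a new reading comes with each control period).
- read_camera(name): name is "side" or "top"; returns a dict with "color" (400x640x3 uint8, red, green, blue), "fovy" (degrees; the focal length in pixels is half the picture's height over the tangent of half this angle, whatever the lens; pixels are square), "cx", "cy" (the principal point, pixels), "world_from_camera" (4x4, takes a point from camera to world coordinates). Camera axes: x right, y down, z forward; pixel columns grow to the right and rows downward; lengths in m; the calibration is good to about 2 mm. A picture is of the moment at which its call begins. There is no depth.
- hand_in(): hands the job in; it is judged then, once.
Trained networks look in a picture, given as the dict that the camera call returned (one of the last four; its "shot" number tells which), for a name from the list of things; names that differ only in an ending like _2 or _b are one class to them, and where a whole thing is asked for, a point or a joint stands for the part that bears it (a point fixed in the world has none). Each returns a list of dicts, best first, with "p" (0 to 1); they miss things now and then, are a little off and sometimes report something else, mostly with a low value. They report only what shows in the picture. A call takes as long as a camera call. They do not tell look-alikes from the thing itself.
- look_for(target, picture): "point" ([column, row] in pixels, amid what is visible of it).
- tip_of(target, picture): "point" ([column, row] in pixels: a listed point, or the origin of a listed thing).
The state is a dict: "clock": time; "joint_pos": joint angles; "qvel": joint speeds; "tau": joint torques, N m; "tcp_pos": TCP position; "orientation": TCP orientation; "wrist_force": force on the tool from outside, world axes, zero at the start; "ft_torque": the same for the moment, N m; "finger_gap": finger opening in m; "grip_force": force on a finger pad.
Only numpy, scipy, OpenCV 4.12 (cv2) and the standard library are available. Lean on these libraries where they do the work, as an engineer would, in place of code of your own. Each camera call takes 0.05 s, during which the arm holds its last target. There are 200 camera calls.

TASK

Take the stack of four masked engine castings apart and set each one, right side up, in the middle of the cardboard pad framed in tape of its own colour; the two long covers must lie lengthwise along their pads. Set each casting down gently, never letting one drop or fall, and leave the tape roll and the spray can where they stand.

Things in the scene. Friction and masses are not known exactly. Their poses are not given: they have to be found in the camera images.
- cover_red_mid (a point): rectangular cast aluminium cover, 104 long x 56 wide x 24 high, with red tape across its top near both ends (top face 88 long; the outermost 8 at each end are lugs only 10 high with dark bolt heads); mass about 0.2 kg. This point is its centre, 12 above its underside; x along its length, y across its 56 width, z up; it looks the same turned half round. At the start it is the bottom of the stack, on the table.
- cover_blue_mid (a point): rectangular cast aluminium cover, 104 long x 56 wide x 24 high, with blue tape across its top near both ends (top face 88 long; the outermost 8 at each end are lugs only 10 high with dark bolt heads); mass about 0.2 kg. This point is its centre, 12 above its underside; x along its length, y across its 56 width, z up; it looks the same turned half round. At the start it lies crosswise on the red-taped cover.
- cap_green_mid (a point): round cast aluminium cap, 50 diameter x 22 high, plain vertical side, green tape round its upper rim and top (small bare metal dot in the middle of the top); mass about 0.11 kg. This point is its centre, 11 above its underside; z up. At the start it stands on the middle of the blue-taped cover.
- cap_yellow_mid (a point): round cast aluminium cap, 32 diameter x 22 high, plain vertical side, yellow tape round its upper rim and top (small bare metal dot in the middle of the top); mass about 0.05 kg. This point is its centre, 11 above its underside; z up. At the start it is the top of the stack, standing on the green-taped cap.
- pad_red: cardboard pad fixed flat on the table, 120 x 90 x 6 thick, with a 10 wide frame of red tape round its edge. Origin at the centre of its underside (its top is 6 above); x along its 120 length, y across its 90 width, z up.
- pad_blue: cardboard pad fixed flat on the table, 120 x 90 x 6 thick, with a 10 wide frame of blue tape round its edge. Origin at the centre of its underside (its top is 6 above); x along its 120 length, y across its 90 width, z up.
- pad_green: cardboard pad fixed flat on the table, 120 x 90 x 6 thick, with a 10 wide frame of green tape round its edge. Origin at the centre of its underside (its top is 6 above); x along its 120 length, y across its 90 width, z up.
- pad_yellow: cardboard pad fixed flat on the table, 120 x 90 x 6 thick, with a 10 wide frame of yellow tape round its edge. Origin at the centre of its underside (its top is 6 above); x along its 120 length, y across its 90 width, z up.
- tape_roll: bystander: cream roll of masking tape lying flat, 90 outer diameter, 60 hole, 24 high; origin at the centre of its underside
- spray_can: bystander: standing spray can, 64 diameter, 170 high, grey label; origin at the centre of its underside
Not all that is in view belongs to the job. Leave any turquoise look-alike of the pad_yellow alone.

How it is judged:
At the end, for the whole second after the job is handed in: Each casting lies on the pad of its own tape colour, its centre within 15 mm of the pad's centre horizontally, flat on the pad (height within 3 mm, tilt under 0.12 rad, right side up) and at rest (under 0.02 m/s); the two long covers point along the pad's length within 0.25 rad, either way round (horizontal distance between cover_red_mid and pad_red below 0.015 m and z of cover_red_mid in the frame of pad_red between 0.015 and 0.021 m and angle between each of cover_red_mid, cover_blue_mid, cap_green_mid, cap_yellow_mid's own z axis and vertical below 0.12 rad and linear speed of each of cover_red, cover_blue, cap_green, cap_yellow below 0.02 m/s and angle between the x axis of cover_red_mid and the x axis of pad_red, either way round below 0.25 rad and horizontal distance between cover_blue_mid and pad_blue below 0.015 m and z of cover_blue_mid in the frame of pad_blue between 0.015 and 0.021 m and angle between the x axis of cover_blue_mid and the x axis of pad_blue, either way round below 0.25 rad and horizontal distance between cap_green_mid and pad_green below 0.015 m and z of cap_green_mid in the frame of pad_green between 0.014 and 0.02 m and horizontal distance between cap_yellow_mid and pad_yellow below 0.015 m and z of cap_yellow_mid in the frame of pad_yellow between 0.014 and 0.02 m); the robot touches nothing.
It fails at once if a casting falls or is thrown (moves faster than 0.65 m/s, a fall of about 2 cm, with no finger touching it) ((linear speed of cover_red above 0.65 m/s and contact force between cover_red and the fingers below 0.05 N) or (linear speed of cover_blue above 0.65 m/s and contact force between cover_blue and the fingers below 0.05 N) or (linear speed of cap_green above 0.65 m/s and contact force between cap_green and the fingers below 0.05 N) or (linear speed of cap_yellow above 0.65 m/s and contact force between cap_yellow and the fingers below 0.05 N)).
It fails at once if the tape roll or the spray can is moved by more than 30 mm (distance of any of tape_roll, spray_can from where it was at the start of the episode above 0.03 m).
It also fails if it takes over 120 s, if anything falls off the work surface, if the arm or the gripper's body presses on something with over 40 N, if the wrist force passes 120 N, or if a joint passes its speed limit or range.

## Working session

There is one attempt and no reset: what is moved stays moved. The work goes in short steps, Python scripts to look and compute and a tool call to move; the robot and the scene stay as the last step left them, time stands still between calls to the robot, and variables do not carry over. Pictures are saved under pics/ and viewed, at most 14 in all, crops included, and the job is handed in when it is done.

Besides the shell and the picture viewer there is one more tool, called by a JSON object that holds its "op" and its "data", one argument or row to a line. jog_arm: Moves the arm, as the interface text tells. Its arguments: {"type":"object","properties":{"moves":{"type":"array","items":{"type":"object","properties":{"fingers":{"type":"number"},"slide":{"type":"array","items":{"type":"number"}},"angular":{"type":"array","items":{"type":"number"}}}}},"squeeze":{"type":"number"}},"required":["moves"]}

```bash
mkdir -p pics; cat > h.py <<'E'
from workcell import *
import numpy as np, cv2
def ray(pic,px):
    f=200/np.tan(np.radians(pic["fovy"])/2)
    T=np.array(pic["world_from_camera"]); d=T[:3,:3]@np.array([(px[0]-pic["cx"])/f,(px[1]-pic["cy"])/f,1]); return T[:3,3],d
def onz(pic,px,z):
    o,d=ray(pic,px); return o+d*(z-o[2])/d[2]
def proj(pic,p):
    f=200/np.tan(np.radians(pic["fovy"])/2)
    T=np.array(pic["world_from_camera"]); c=T[:3,:3].T@(np.array(p)-T[:3,3]); return c[:2]/c[2]*f+[pic["cx"],pic["cy"]]
def save(pic,name,box=None,k=1):
    im=pic["color"][:,:,::-1]
    if box: im=im[box[1]:box[3],box[0]:box[2]]
    cv2.imwrite("pics/"+name,cv2.resize(im,None,fx=k,fy=k,interpolation=cv2.INTER_CUBIC))
E
python3 - <<'E'
from h import *
print(get_state())
Z=dict(cover_red_mid=.012,cover_blue_mid=.036,cap_green_mid=.059,cap_yellow_mid=.081,pad_red=0,pad_blue=0,pad_green=0,pad_yellow=0,tape_roll=0,spray_can=0)
for c in("top","side"):
    p=read_camera(c); save(p,c+"0.png"); print(c,p["fovy"],p["cx"],p["cy"],np.round(p["world_from_camera"],3).tolist())
    for n,z in Z.items():
        print(n,[(np.round(q["point"]).tolist(),round(q["p"],2),np.round(onz(p,q["point"],z)[:2],3).tolist()) for q in tip_of(n,p)[:3]])
E
```

```text
{'clock': 0.0, 'joint_pos': array([-1.37156150e+00,  3.14021506e-01,  4.49816059e-02,  1.30361212e+00,
        2.77195207e-05,  1.43122389e+00]), 'qvel': array([-0.00044659,  0.00024306, -0.00067716,  0.00096682,  0.00202417,
       -0.0008693 ]), 'tau': array([ 2.05375028e-05, -4.80625749e+01,  2.98533386e+01,  1.93622208e-02,
       -7.15590454e-05, -9.38672542e-06]), 'tcp_pos': array([ 0.1910232 , -0.54181876,  0.24139793]), 'orientation': array([-9.27848714e-04,  9.85685064e-01,  1.68594463e-01, -1.38211285e-05]), 'wrist_force': array([ 0.51735319, -0.46191632, -0.27221741]), 'ft_torque': array([-0.07500669, -0.01313049, -0.0087555 ]), 'grip_force': 0.0, 'finger_gap': 0.08583307684121468}
top 56.09475628228408 316.78242199309807 195.21698217846708 [[-0.026, -0.992, 0.124, 0.285], [-1.0, 0.027, 0.01, -0.01], [-0.013, -0.123, -0.992, 1.256], [0.0, 0.0, 0.0, 1.0]]
cover_red_mid [([318.0, 185.0], 0.81, [0.475, -0.001])]
cover_blue_mid []
cap_green_mid [([318.0, 186.0], 0.47, [0.463, -0.005])]
cap_yellow_mid [([317.0, 184.0], 0.52, [0.467, -0.001])]
pad_red [([350.0, 136.0], 0.96, [0.
[... 559 characters left out ...]
0.0, 1.0]]
cover_red_mid [([310.0, 214.0], 0.68, [0.449, 0.009])]
cover_blue_mid [([308.0, 205.0], 0.71, [0.459, 0.002])]
cap_green_mid [([308.0, 198.0], 0.46, [0.457, 0.003]), ([275.0, 265.0], 0.27, [0.398, 0.29])]
cap_yellow_mid [([301.0, 190.0], 0.68, [0.476, 0.004])]
pad_red [([272.0, 184.0], 0.86, [0.646, -0.127]), ([305.0, 206.0], 0.48, [0.492, -0.046])]
pad_blue [([225.0, 226.0], 0.72, [0.644, 0.132])]
pad_green [([277.0, 263.0], 0.78, [0.438, 0.219])]
pad_yellow [([336.0, 186.0], 0.98, [0.455, -0.195]), ([400.0, 192.0], 0.81, [0.262, -0.234]), ([296.0, 164.0], 0.75, [0.642, -0.286])]
tape_roll [([228.0, 296.0], 0.75, [0.479, 0.359])]
spray_can [([178.0, 294.0], 0.58, [0.583, 0.398])]
```

```bash
python3 - <<'E'
import cv2
im=cv2.imread("pics/top0.png")[100:290,180:440]; cv2.imwrite("pics/top0c.png",cv2.resize(im,None,fx=3,fy=3,interpolation=cv2.INTER_CUBIC))
im=cv2.imread("pics/side0.png")[130:330,150:430]; cv2.imwrite("pics/side0c.png",cv2.resize(im,None,fx=2.8,fy=2.8,interpolation=cv2.INTER_CUBIC))
E
```

```text
(no output)
```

View pics/top0c.png

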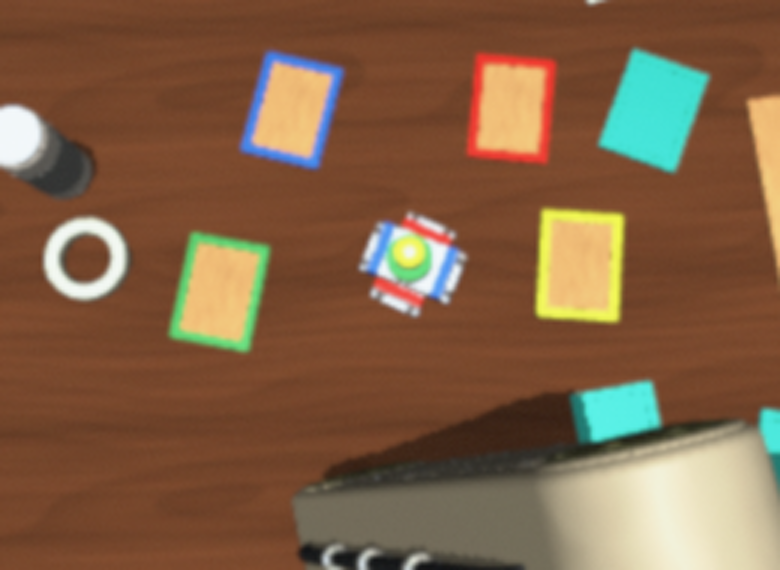

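View pics/side0c.png

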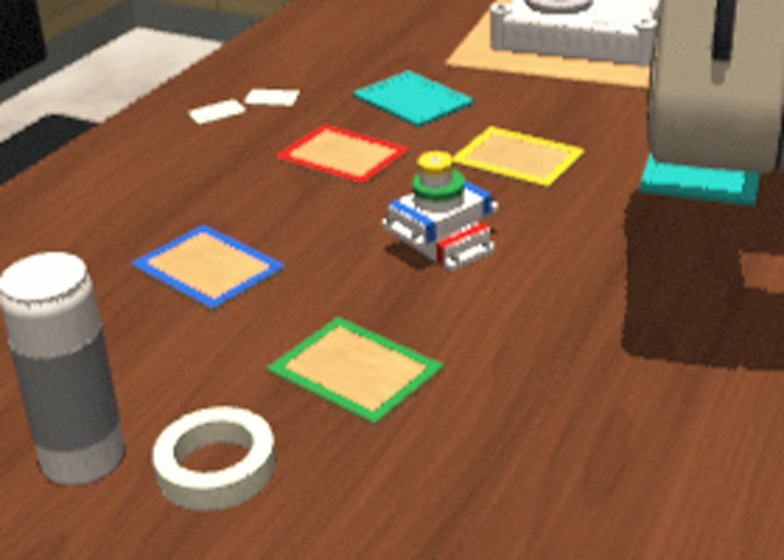

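Top crop: the pads lie at crop pixels blue (292,109), red (512,108), yellow (580,265) and green (219,292), with the stack at (411,262). There are three yellow-pad candidates: full-image (373,191) is yellow-framed cardboard, while (393,137) and (387,247) are plain turquoise. The enlarged crop confirms (373,191) is the one meant. Next I measure by colour.

```bash
cat >> h.py <<'E'
from scipy.spatial.transform import Rotation as Rn
HUE=dict(red=[(0,8),(172,180)],yellow=[(24,35)],green=[(45,80)],blue=[(100,125)])
def mask(pic,c):
    h=cv2.cvtColor(pic["color"],cv2.COLOR_RGB2HSV); m=0
    for a,b in HUE[c]: m=m|((h[...,0]>=a)&(h[...,0]<=b)&(h[...,1]>110)&(h[...,2]>60))
    return m.astype(np.uint8)
def blobs(pic,c,mn=4):
    n,l,s,ce=cv2.connectedComponentsWithStats(mask(pic,c),connectivity=8)
    return [(int(s[i,4]),ce[i],np.argwhere(l==i)[:,::-1]) for i in range(1,n) if s[i,4]>=mn]
def rect(pic,pts,z):
    h=cv2.convexHull(pts.astype(np.int32))[:,0]
    w=np.array([onz(pic,q,z)[:2] for q in h]).astype(np.float32)*1000
    (x,y),(a,b),t=cv2.minAreaRect(w)
    if a<b: t+=90
    return x,y,max(a,b),min(a,b),(t+90)%180-90
def go(x,y,z,yaw):
    "slide mm / rotvec deg to TCP pose, tool down, tool x at yaw deg"
    s=get_state(); R=Rn.from_quat(s["orientation"],scalar_first=True)
    t=np.radians(yaw); G=Rn.from_matrix(np.array([[np.cos(t),np.sin(t),0],[np.sin(t),-np.cos(t),0],[0,0,-1]]))
    print("slide",np.round(R.inv().apply(np.array([x,y,z])-s["tcp_pos"])*1000,1).tolist(),"ang",np.round((R.inv()*G).as_rotvec(degrees=True),1).tolist(),"tcp",np.round(s["tcp_pos"],4).tolist(),"j6",round(s["joint_pos"][5],2),"F",np.round(s["wrist_force"],1).tolist(),"gap",round(s["finger_gap"],4))
E
python3 - <<'E'
from h import *
for c in("top","side"):
    p=read_camera(c); print(c)
    for col,z in dict(yellow=.092,green=.07,blue=.048,red=.024).items():
        for n,ce,pts in blobs(p,col):
            if n>100: print(" pad?",col,n,np.round(ce),np.round(rect(p,pts,.006),1).tolist())
            else: print(" ",col,n,np.round(ce,1),np.round(onz(p,ce,z)[:2],4))
E
```

```text
top
 pad? yellow 489 [373. 188.] [459.9, -186.9, 125.2, 95.4, -5.4]
  yellow 56 [316.  183.7] [0.4664 0.0027]
  yellow 6 [145.5 265.7] [0.2261 0.5327]
  yellow 4 [141.  269.5] [0.2149 0.5462]
 pad? green 293 [252. 196.] [441.5, 217.1, 122.1, 92.7, -12.3]
  green 53 [316.3 189.2] [0.4519 0.0024]
 pad? green 308 [141. 264.] [230.3, 589.9, 76.1, 60.0, 63.2]
 pad? blue 262 [277. 136.] [648.5, 133.5, 120.7, 90.9, -15.4]
  blue 50 [306.5 182.4] [0.4784 0.0338]
  blue 45 [327.7 190.6] [ 0.4495 -0.0343]
 pad? red 455 [350. 136.] [643.0, -117.1, 128.4, 98.9, -7.1]
  red 51 [321.4 176.7] [ 0.5001 -0.0153]
  red 67 [312.  196.7] [0.4339 0.0176]
  red 4 [586.  197.5] [ 0.4069 -0.8796]
  red 5 [587. 207.] [ 0.3756 -0.8793]
  red 4 [588.  214.5] [ 0.3511 -0.8797]
  red 4 [592.  249.5] [ 0.2382 -0.8797]
  red 4 [593.  258.5] [ 0.2096 -0.8795]
side
 pad? yellow 300 [329. 186.] [475.2, -174.8, 151.3, 118.5, -4.5]
 pad? green 148 [582. 179.] [-239.2, -520.5, 110.0, 60.5, -83.0]
  green 10 [589.1 173.9] [-0.2354 -0.4186]
  green 6 [603.  174.2] [-0.2713 -0.4317]
  green 19 [611.2 174. ] [-0.2927 -0.441
[... 7667 characters left out ...]
5  0.357 ]
 pad? blue 1172 [386.  53.] [1164.9, -3113.0, 4631.5, 145.7, -74.2]
 pad? blue 14329 [520.  57.] [386.3, -3549.2, 5268.2, 1782.6, 83.7]
  blue 33 [321.1 199.2] [ 0.4296 -0.0218]
  blue 54 [298.9 207.9] [0.4652 0.043 ]
 pad? blue 271 [223. 225.] [646.4, 134.3, 120.9, 90.9, -14.9]
 pad? red 255 [272. 184.] [640.7, -117.5, 126.6, 98.8, -7.1]
  red 5 [429.  198.6] [ 0.1671 -0.1816]
  red 9 [388.4 203.2] [ 0.265  -0.1123]
  red 7 [404.9 203.7] [ 0.2224 -0.1273]
  red 8 [426.5 204. ] [ 0.167 -0.149]
  red 4 [384.2 206.2] [ 0.2709 -0.0919]
  red 73 [312.7 215.3] [0.4326 0.0275]
  red 4 [415.  239.5] [0.1557 0.0315]
  red 6 [432.2 240.7] [0.1164 0.0201]
  red 4 [407. 244.] [0.1688 0.0575]
```

```bash
python3 -c "
from h import *
go(.466,.001,.15,66)"
```

```text
slide [439.9, -421.1, 92.3] ang [0.0, 0.0, -46.6] tcp [0.1911, -0.5424, 0.2423] j6 1.43 F [-0.4, 0.1, 1.1] gap 0.0853
```

{"op": "jog_arm", "data": {
  "moves": [
    {"slide":[300,-287,0],"angular":[0,0,-46.6],"fingers":0},
    {"slide":[300,-287,0],"angular":[0,0,-46.6],"fingers":0},
    {"slide":[300,-287,0],"angular":[0,0,-46.6],"fingers":0},
    {"slide":[300,-287,0],"angular":[0,0,-46.6],"fingers":0},
    {"slide":[300,-287,0],"angular":[0,0,-46.6],"fingers":0},
    {"slide":[300,-287,0],"angular":[0,0,-46.6],"fingers":0},
    {"slide":[300,-287,0],"angular":[0,0,-46.6],"fingers":0},
    {"slide":[300,-287,0],"angular":[0,0,-46.6],"fingers":0},
    {"slide":[300,-287,0],"angular":[0,0,-46.6],"fingers":0},
    {"slide":[300,-287,0],"angular":[0,0,-46.6],"fingers":0}
  ],
  "squeeze": 35
}}

```text
clock: 2.03
tcp_pos: [0.3791, -0.17, 0.2426]
orientation: [0.0, 0.839, 0.545, 0.0]
wrist_force: [1.2, -0.2, 0.3]
finger_gap: 0.0856
grip_force: 0.0
```

```bash
python3 -c "
from h import *
go(.466,.001,.15,66)"
```

```text
slide [191.6, 9.7, 92.6] ang [0.1, 0.0, -0.0] tcp [0.3791, -0.17, 0.2426] j6 1.37 F [1.2, -0.2, 0.3] gap 0.0856
```

{"op": "jog_arm", "data": {
  "moves": [
    {"slide":[191.6,9.7,0],"fingers":0},
    {"slide":[191.6,9.7,0],"fingers":0},
    {"slide":[191.6,9.7,20],"fingers":0.6},
    {"slide":[191.6,9.7,60],"fingers":0.6},
    {"slide":[191.6,9.7,92.6],"fingers":0.6},
    {"slide":[191.6,9.7,92.6],"fingers":0.6},
    {"slide":[191.6,9.7,92.6],"fingers":0.6},
    {"slide":[191.6,9.7,92.6],"fingers":0.6},
    {"slide":[191.6,9.7,92.6],"fingers":0.6},
    {"slide":[191.6,9.7,92.6],"fingers":0.6}
  ]
}}

```text
schema error: expected keys fingers, slide, angular
```

```bash
python3 - <<'E'
from h import *
go(.466,.001,.15,66)
t=get_state()["tcp_pos"]
p=read_camera("side"); save(p,"s1.png",(240,110,380,230),5)
for d in (0,.011,.024): print(d,(proj(p,t-[0,0,d])-[240,110])*5)
for z in (.07,.092,): print(z,(proj(p,[.466,.001,z])-[240,110])*5)
q=read_camera("top")
for col in ("yellow","red"):
    for n,ce,pts in blobs(q,col,100): print(col,n,np.round(ce,1),np.round(onz(q,ce,.006)[:2],4),np.round(rect(q,pts,.006),1))
E
```

```text
slide [191.6, 9.7, 92.6] ang [0.1, 0.0, -0.0] tcp [0.3791, -0.17, 0.2426] j6 1.37 F [1.2, -0.2, 0.3] gap 0.0856
0 [595.73774274  31.63877893]
0.011 [595.12213324  50.8275427 ]
0.024 [594.40162183  73.28613516]
0.07 [326.37483097 417.18787751]
0.092 [325.174561   381.22166254]
yellow 191 [366.9 177. ] [ 0.4979 -0.1686] [ 481.7 -182.6   82.8   82.4   84.7]
red 451 [349.9 135.7] [ 0.6427 -0.1166] [ 643.  -117.   128.4   98.3   -6.9]
```

View pics/s1.png

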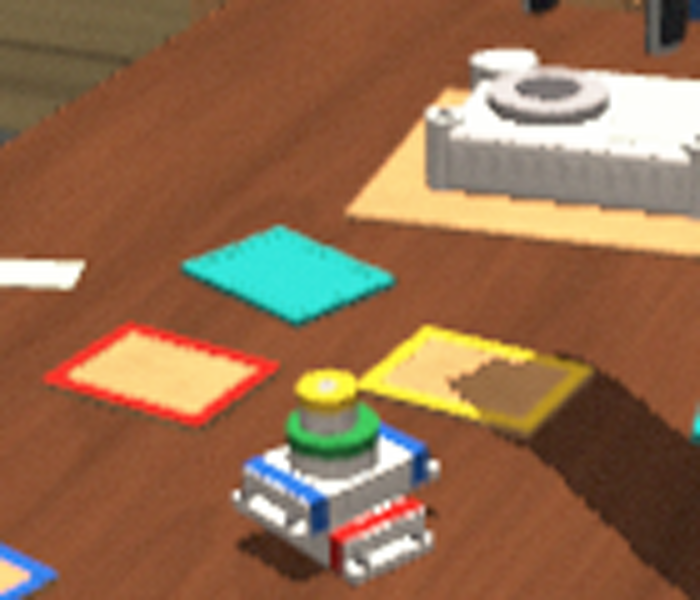

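The move was refused because each row needs all three keys. The picture shows the stack intact, with the yellow cap's top at crop (327,385), close to its predicted (325,381).

{"op": "jog_arm", "data": {
  "moves": [
    {"slide":[191.6,9.7,0],"angular":[0,0,0],"fingers":0},
    {"slide":[191.6,9.7,0],"angular":[0,0,0],"fingers":0},
    {"slide":[191.6,9.7,0],"angular":[0,0,0],"fingers":0.6},
    {"slide":[191.6,9.7,0],"angular":[0,0,0],"fingers":0.6},
    {"slide":[191.6,9.7,0],"angular":[0,0,0],"fingers":0.6},
    {"slide":[191.6,9.7,40],"angular":[0,0,0],"fingers":0.6},
    {"slide":[191.6,9.7,92.6],"angular":[0,0,0],"fingers":0.6},
    {"slide":[191.6,9.7,92.6],"angular":[0,0,0],"fingers":0.6},
    {"slide":[191.6,9.7,92.6],"angular":[0,0,0],"fingers":0.6}
  ]
}}

```text
clock: 2.88
tcp_pos: [0.4625, -0.0006, 0.146]
orientation: [-0.002, 0.839, 0.545, -0.003]
wrist_force: [-0.3, -1.4, -0.2]
finger_gap: 0.0343
grip_force: 0.0
```

```bash
python3 - <<'E'
from h import *
go(.466,.001,.086,66)
s=get_state();t=s["tcp_pos"];R=Rn.from_quat(s["orientation"],scalar_first=True)
p=read_camera("side"); save(p,"s2.png",(240,110,380,230),5)
for d in (.003,.007,.011,.015): print(d,[((proj(p,t+R.apply([0,y,d]))-[240,110])*5).round().tolist() for y in(-s["finger_gap"]/2,s["finger_gap"]/2)])
E
```

```text
slide [3.1, 3.0, 60.0] ang [-0.4, 0.1, 0.0] tcp [0.4625, -0.0006, 0.146] j6 1.81 F [-0.3, -1.4, -0.2] gap 0.0343
0.003 [[351.0, 305.0], [309.0, 285.0]]
0.007 [[351.0, 312.0], [309.0, 292.0]]
0.011 [[352.0, 319.0], [309.0, 299.0]]
0.015 [[352.0, 326.0], [310.0, 305.0]]
```

View pics/s2.png

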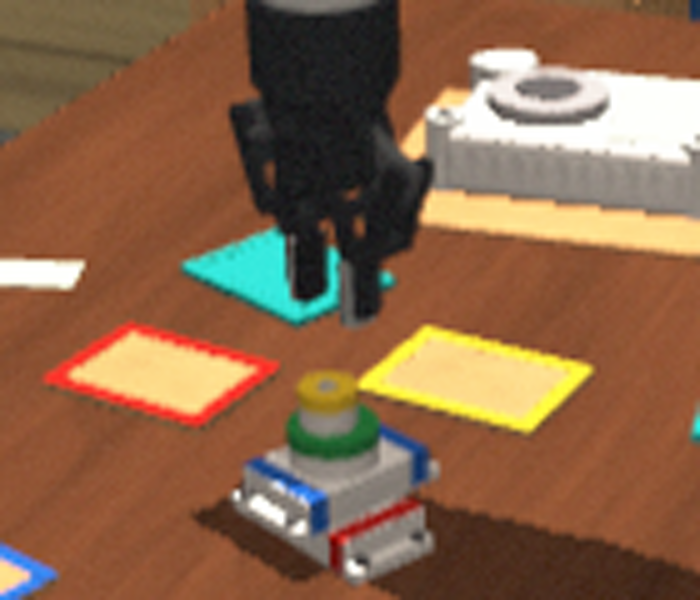

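The tips show at about 11 mm ahead of the TCP with a 34 mm gap, as stated. I open, descend, then close.

{"op": "jog_arm", "data": {
  "moves": [
    {"slide":[3,3,0],"angular":[-0.4,0.1,0],"fingers":0.2},
    {"slide":[3,3,0],"angular":[-0.4,0.1,0],"fingers":0.2},
    {"slide":[3,3,0],"angular":[-0.4,0.1,0],"fingers":0.2},
    {"slide":[3,3,20],"angular":[-0.4,0.1,0],"fingers":0.2},
    {"slide":[3,3,40],"angular":[-0.4,0.1,0],"fingers":0.2},
    {"slide":[3,3,55],"angular":[-0.4,0.1,0],"fingers":0.2},
    {"slide":[3,3,55],"angular":[-0.4,0.1,0],"fingers":0.2},
    {"slide":[3,3,55],"angular":[-0.4,0.1,0],"fingers":0.2},
    {"slide":[3,3,55],"angular":[-0.4,0.1,0],"fingers":0.2}
  ]
}}

```text
clock: 3.68
tcp_pos: [0.4704, 0.0004, 0.0961]
orientation: [0.003, 0.839, 0.545, 0.003]
wrist_force: [0.3, -0.3, 0.1]
finger_gap: 0.0681
grip_force: 0.0
```

```bash
python3 -c "
from h import *
go(.466,.001,.085,66)"
```

```text
slide [-1.3, -4.4, 11.1] ang [0.5, -0.1, 0.0] tcp [0.4704, 0.0004, 0.0961] j6 1.82 F [0.3, -0.3, 0.1] gap 0.0681
```

{"op": "jog_arm", "data": {
  "moves": [
    {"slide":[-1.3,-4,4],"angular":[0.4,-0.1,0],"fingers":0.2},
    {"slide":[-1.3,-4,10],"angular":[0.4,-0.1,0],"fingers":0.2},
    {"slide":[-1.3,-4,10],"angular":[0.4,-0.1,0],"fingers":0.2},
    {"slide":[-1.3,-4,10],"angular":[0.4,-0.1,0],"fingers":0.4},
    {"slide":[-1.3,-4,10],"angular":[0.4,-0.1,0],"fingers":0.5},
    {"slide":[-1.3,-4,10],"angular":[0.4,-0.1,0],"fingers":0.6},
    {"slide":[-1.3,-4,10],"angular":[0.4,-0.1,0],"fingers":0.7},
    {"slide":[-1.3,-4,10],"angular":[0.4,-0.1,0],"fingers":0.8},
    {"slide":[-1.3,-4,10],"angular":[0.4,-0.1,0],"fingers":0.9},
    {"slide":[-1.3,-4,10],"angular":[0.4,-0.1,0],"fingers":0.9}
  ]
}}

```text
clock: 4.52
tcp_pos: [0.4655, 0.0011, 0.085]
orientation: [0.0, 0.839, 0.545, 0.0]
wrist_force: [-0.8, 0.2, 5.0]
finger_gap: 0.0305
grip_force: 34.6
```

```bash
python3 -c "
from h import *
go(.466,.001,.085,66)
p=read_camera('side'); save(p,'s3.png',(240,110,380,230),5)"
```

```text
slide [0.1, 0.5, -0.0] ang [0.0, -0.0, 0.0] tcp [0.4655, 0.0011, 0.085] j6 1.82 F [-0.8, 0.2, 5.0] gap 0.0305
```

View pics/s3.png

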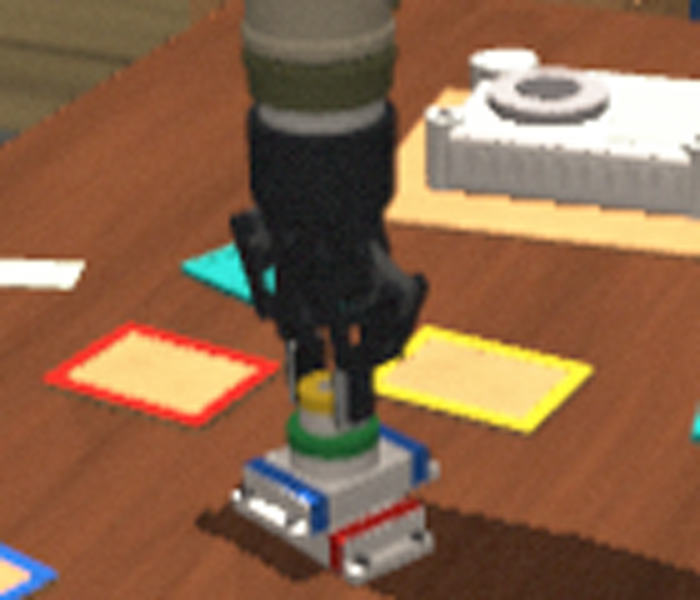

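{"op": "jog_arm", "data": {
  "moves": [
    {"slide":[0,0,-2],"angular":[0,0,0],"fingers":0.9},
    {"slide":[0,0,-6],"angular":[0,0,0],"fingers":0.9},
    {"slide":[0,0,-20],"angular":[0,0,0],"fingers":0.9},
    {"slide":[0,0,-40],"angular":[0,0,0],"fingers":0.9},
    {"slide":[0,0,-60],"angular":[0,0,0],"fingers":0.9},
    {"slide":[0,0,-80],"angular":[0,0,0],"fingers":0.9},
    {"slide":[0,0,-80],"angular":[0,0,0],"fingers":0.9},
    {"slide":[0,0,-80],"angular":[0,0,0],"fingers":0.9}
  ]
}}

```text
clock: 5.23
tcp_pos: [0.4661, 0.0009, 0.1656]
orientation: [0.001, 0.839, 0.545, 0.001]
wrist_force: [-0.3, -0.4, -1.9]
finger_gap: 0.0305
grip_force: 34.7
```

```bash
python3 - <<'E'
from h import *
p=read_camera("side")
c=np.array([onz(p,np.array(q)/5+[240,110],.006)[:2] for q in [(428,325),(594,370),(530,432),(355,382)]]); print("yel corners",c.round(4).tolist(),c.mean(0))
c=np.array([onz(p,np.array(q)/5+[240,110],.006)[:2] for q in [(132,323),(279,367),(202,427),(44,380)]]); print("red corners",c.round(4).tolist(),c.mean(0))
for k in ("top","side"):
    q=p if k=="side" else read_camera("top")
    for col in ("yellow","red","green"):
        for n,ce,pts in blobs(q,col,30):
            if abs(ce[0]-320)<75: print(k,col,n,np.round(ce,1),np.round(rect(q,pts,.006),1),onz(q,ce,.07).round(4))
go(.458,-.188,.165,66)
E
```

```text
yel corners [[0.5105, -0.2379], [0.3907, -0.2207], [0.399, -0.1324], [0.5209, -0.149]] [ 0.45526357 -0.18500647]
red corners [[0.6892, -0.1666], [0.5731, -0.1487], [0.5809, -0.0625], [0.7, -0.0769]] [ 0.63582144 -0.11363773]
top yellow 481 [372.7 188.5] [ 459.9 -186.8  125.2   95.3   -5.4] [ 0.4494 -0.1774  0.07  ]
top red 314 [355.7 135.5] [ 643.4 -124.   130.1   89.3   -1.9] [ 0.6245 -0.13    0.07  ]
top green 301 [252.2 195.5] [441.5 217.1 122.3  92.7 -12.3] [0.4373 0.2074 0.07  ]
side yellow 261 [334.9 185.6] [ 458.2 -185.7  120.1   92.7   -5.2] [ 0.4094 -0.0712  0.07  ]
side red 253 [272.1 184. ] [ 642.  -117.7  128.6   99.6   -6.4] [ 0.5758 -0.0118  0.07  ]
side red 67 [313.  215.4] [444.6   5.6  90.6  25.7  84.4] [0.3997 0.0944 0.07  ]
side green 122 [306.2 196. ] [509.2 -92.9  66.7  50.7 -63.4] [0.4577 0.0127 0.07  ]
side green 424 [276.3 262.2] [439.1 217.9 120.5  91.5 -12.2] [0.3925 0.2943 0.07  ]
slide [-175.6, 70.8, -1.1] ang [-0.1, 0.0, 0.0] tcp [0.4647, 0.0012, 0.1639] j6 1.82 F [0.2, -0.1, -0.5] gap 0.0308
```

{"op": "jog_arm", "data": {
  "moves": [
    {"slide":[-30,12,0],"angular":[0,0,0],"fingers":0.9},
    {"slide":[-60,24,0],"angular":[0,0,0],"fingers":0.9},
    {"slide":[-90,36,0],"angular":[0,0,0],"fingers":0.9},
    {"slide":[-120,49,0],"angular":[0,0,0],"fingers":0.9},
    {"slide":[-150,61,20],"angular":[0,0,0],"fingers":0.9},
    {"slide":[-173.6,70.4,50],"angular":[0,0,0],"fingers":0.9},
    {"slide":[-173.6,70.4,80],"angular":[0,0,0],"fingers":0.9},
    {"slide":[-173.6,70.4,110],"angular":[0,0,0],"fingers":0.9},
    {"slide":[-173.6,70.4,132],"angular":[0,0,0],"fingers":0.9},
    {"slide":[-173.6,70.4,132],"angular":[0,0,0],"fingers":0.9}
  ]
}}

```text
clock: 6.17
tcp_pos: [0.4544, -0.1838, 0.0271]
orientation: [-0.005, 0.839, 0.544, -0.002]
wrist_force: [-0.3, 0.2, -0.9]
finger_gap: 0.0303
grip_force: 34.9
```

{"op": "jog_arm", "data": {
  "moves": [
    {"slide":[0,0,0],"angular":[0,0,0],"fingers":0.9},
    {"slide":[0,0,0],"angular":[0,0,0],"fingers":0.9},
    {"slide":[0,0,0],"angular":[0,0,0],"fingers":0.9}
  ]
}}

```text
clock: 6.42
tcp_pos: [0.4602, -0.1866, 0.0341]
orientation: [0.001, 0.839, 0.545, 0.001]
wrist_force: [-0.2, 0.5, -0.5]
finger_gap: 0.0309
grip_force: 34.9
```

```bash
python3 -c "
from h import *
go(.4585,-.186,.0215,66)
p=read_camera('side'); save(p,'s4.png',(280,120,400,220),5)"
```

```text
slide [-0.1, -1.8, 12.6] ang [0.1, 0.0, 0.0] tcp [0.4602, -0.1866, 0.0341] j6 1.44 F [-0.2, 0.5, -0.5] gap 0.0309
```

View pics/s4.png

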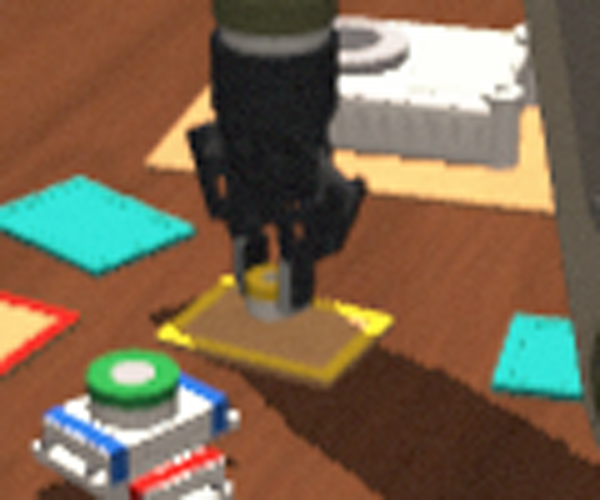

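The yellow cap is held level over the yellow pad, at crop (270,290), and the stack is undisturbed. Abrupt stops overshoot by a few mm, so final approaches go slowly.

{"op": "jog_arm", "data": {
  "moves": [
    {"slide":[0,-1,2],"angular":[0,0,0],"fingers":0.9},
    {"slide":[0,-1,4],"angular":[0,0,0],"fingers":0.9},
    {"slide":[0,-1,6],"angular":[0,0,0],"fingers":0.9},
    {"slide":[0,-1,8],"angular":[0,0,0],"fingers":0.9},
    {"slide":[0,-1,9],"angular":[0,0,0],"fingers":0.9},
    {"slide":[0,-1,10],"angular":[0,0,0],"fingers":0.9},
    {"slide":[0,-1,11],"angular":[0,0,0],"fingers":0.9},
    {"slide":[0,-1,11.5],"angular":[0,0,0],"fingers":0.9},
    {"slide":[0,-1,12],"angular":[0,0,0],"fingers":0.9},
    {"slide":[0,-1,12],"angular":[0,0,0],"fingers":0.9}
  ]
}}

```text
clock: 7.3
tcp_pos: [0.458, -0.1857, 0.021]
orientation: [0.0, 0.839, 0.545, -0.0]
wrist_force: [-1.5, -0.0, 3.9]
finger_gap: 0.0304
grip_force: 35.3
```

{"op": "jog_arm", "data": {
  "moves": [
    {"slide":[0,0,0.3],"angular":[0,0,0],"fingers":0.9},
    {"slide":[0,0,0.3],"angular":[0,0,0],"fingers":0.55},
    {"slide":[0,0,0],"angular":[0,0,0],"fingers":0.4},
    {"slide":[0,0,0],"angular":[0,0,0],"fingers":0.2},
    {"slide":[0,0,0],"angular":[0,0,0],"fingers":0.1},
    {"slide":[0,0,-10],"angular":[0,0,0],"fingers":0.1},
    {"slide":[0,0,-35],"angular":[0,0,0],"fingers":0.1},
    {"slide":[0,0,-70],"angular":[0,0,0],"fingers":0.1},
    {"slide":[0,0,-105],"angular":[0,0,0],"fingers":0.1},
    {"slide":[0,0,-130],"angular":[0,0,0],"fingers":0.1}
  ]
}}

```text
clock: 8.13
tcp_pos: [0.4587, -0.1861, 0.1542]
orientation: [0.001, 0.839, 0.545, 0.001]
wrist_force: [0.8, -0.0, 0.5]
finger_gap: 0.0765
grip_force: 0.0
```

```bash
python3 - <<'E'
from h import *
p=read_camera("side"); q=read_camera("top")
for k,r in (("top",q),("side",p)):
    for col in ("yellow","green"):
        for n,ce,pts in blobs(r,col,15):
            if abs(ce[0]-320)<75: print(k,col,n,np.round(ce,1),np.round(rect(r,pts,.028),1)[:2],onz(r,ce,.07).round(4))
    for n,z in (("cap_yellow_mid",.017),("cap_green_mid",.059)): print(k,n,[(round(d["p"],2),onz(r,d["point"],z).round(4)) for d in tip_of(n,r)[:2]])
go(.466,.001,.13,66)
E
```

```text
top yellow 36 [361.8 172.9] [ 507.8 -147.5] [ 0.5007 -0.1448  0.07  ]
top green 303 [252.4 195.8] [438.7 213.1] [0.4363 0.2066 0.07  ]
top green 86 [316.2 185.9] [470.4   3.5] [0.4625 0.0025 0.07  ]
top cap_yellow_mid [(0.15, array([ 0.4517, -0.1823,  0.017 ]))]
top cap_green_mid [(0.45, array([ 0.4616, -0.0023,  0.059 ]))]
side yellow 31 [352.7 183.2] [ 395.5 -181. ] [ 0.3688 -0.1037  0.07  ]
side yellow 15 [314.4 186.7] [ 493.3 -113.5] [ 0.4594 -0.0436  0.07  ]
side green 135 [306.1 195.6] [493.4 -56.9] [0.4588 0.0107 0.07  ]
side green 423 [276.2 262.2] [424.  242.4] [0.3927 0.2942 0.07  ]
side cap_yellow_mid [(0.51, array([ 0.4599, -0.2046,  0.017 ]))]
side cap_green_mid [(0.59, array([ 0.4644, -0.0044,  0.059 ]))]
slide [173.7, -67.8, 20.0] ang [-0.1, -0.0, 0.0] tcp [0.4573, -0.1853, 0.1498] j6 1.44 F [0.2, -0.0, -0.3] gap 0.0765
```

{"op": "jog_arm", "data": {
  "moves": [
    {"slide":[30,-12,0],"angular":[0,0,0],"fingers":0},
    {"slide":[60,-24,0],"angular":[0,0,0],"fingers":0},
    {"slide":[95,-37,0],"angular":[0,0,0],"fingers":0},
    {"slide":[130,-51,0],"angular":[0,0,0],"fingers":0},
    {"slide":[155,-60,0],"angular":[0,0,0],"fingers":0},
    {"slide":[172,-67,10],"angular":[0,0,0],"fingers":0},
    {"slide":[173.5,-68.5,20],"angular":[0,0,0],"fingers":0},
    {"slide":[173.5,-68.5,30],"angular":[0,0,0],"fingers":0},
    {"slide":[173.5,-68.5,30],"angular":[0,0,0],"fingers":0},
    {"slide":[173.5,-68.5,30],"angular":[0,0,0],"fingers":0}
  ]
}}

```text
clock: 9.27
tcp_pos: [0.4649, 0.0004, 0.1193]
orientation: [-0.001, 0.839, 0.545, -0.001]
wrist_force: [-0.4, -0.1, -0.8]
finger_gap: 0.0855
grip_force: 0.0
```

```bash
python3 -c "
from h import *
go(.465,.001,.063,66)"
```

```text
slide [0.6, 0.0, 56.3] ang [-0.2, 0.1, -0.0] tcp [0.4649, 0.0004, 0.1193] j6 1.82 F [-0.4, -0.1, -0.8] gap 0.0855
```

{"op": "jog_arm", "data": {
  "moves": [
    {"slide":[0.5,0,15],"angular":[0,0,0],"fingers":0},
    {"slide":[0.5,0,30],"angular":[0,0,0],"fingers":0},
    {"slide":[0.5,0,42],"angular":[0,0,0],"fingers":0},
    {"slide":[0.5,0,50],"angular":[0,0,0],"fingers":0},
    {"slide":[0.5,0,54],"angular":[0,0,0],"fingers":0},
    {"slide":[0.5,0,56],"angular":[0,0,0],"fingers":0},
    {"slide":[0.5,0,56],"angular":[0,0,0],"fingers":0.2},
    {"slide":[0.5,0,56],"angular":[0,0,0],"fingers":0.3},
    {"slide":[0.5,0,56],"angular":[0,0,0],"fingers":0.4},
    {"slide":[0.5,0,56],"angular":[0,0,0],"fingers":0.5}
  ]
}}

```text
clock: 10.1
tcp_pos: [0.4668, 0.001, 0.0656]
orientation: [0.001, 0.839, 0.545, 0.0]
wrist_force: [-0.1, -0.6, 3.1]
finger_gap: 0.0482
grip_force: 35.7
```

{"op": "jog_arm", "data": {
  "moves": [
    {"slide":[0,0,0],"angular":[0,0,0],"fingers":0.6},
    {"slide":[0,0,0],"angular":[0,0,0],"fingers":0.7},
    {"slide":[0,0,0],"angular":[0,0,0],"fingers":0.7}
  ]
}}

```text
clock: 10.35
tcp_pos: [0.4668, 0.001, 0.0655]
orientation: [0.001, 0.839, 0.545, 0.0]
wrist_force: [-1.5, 0.3, 4.7]
finger_gap: 0.0487
grip_force: 35.9
```

```bash
python3 -c "
from h import *
go(.465,.001,.063,66)"
```

```text
slide [-0.7, -1.7, 2.5] ang [0.1, -0.0, 0.0] tcp [0.4668, 0.001, 0.0655] j6 1.82 F [-1.5, 0.3, 4.7] gap 0.0487
```

{"op": "jog_arm", "data": {
  "moves": [
    {"slide":[0,0,-2],"angular":[0,0,0],"fingers":0.7},
    {"slide":[0,0,-6],"angular":[0,0,0],"fingers":0.7},
    {"slide":[0,0,-15],"angular":[0,0,0],"fingers":0.7},
    {"slide":[0,0,-30],"angular":[0,0,0],"fingers":0.7},
    {"slide":[0,0,-45],"angular":[0,0,0],"fingers":0.7},
    {"slide":[0,0,-55],"angular":[0,0,0],"fingers":0.7},
    {"slide":[0,0,-60],"angular":[0,0,0],"fingers":0.7},
    {"slide":[0,0,-60],"angular":[0,0,0],"fingers":0.7}
  ]
}}

```text
clock: 11.02
tcp_pos: [0.4673, 0.0009, 0.1261]
orientation: [0.001, 0.839, 0.545, 0.001]
wrist_force: [0.7, 1.1, -0.9]
finger_gap: 0.0481
grip_force: 36.4
```

```bash
python3 -c "
from h import *
go(.440,.2175,.035,66)"
```

```text
slide [186.7, -113.2, 90.9] ang [0.2, -0.0, 0.0] tcp [0.4673, 0.0009, 0.1261] j6 1.82 F [0.7, 1.1, -0.9] gap 0.0481
```

{"op": "jog_arm", "data": {
  "moves": [
    {"slide":[25,-15,0],"angular":[0,0,0],"fingers":0.7},
    {"slide":[55,-33,0],"angular":[0,0,0],"fingers":0.7},
    {"slide":[85,-51.5,0],"angular":[0,0,0],"fingers":0.7},
    {"slide":[115,-70,0],"angular":[0,0,0],"fingers":0.7},
    {"slide":[145,-88,10],"angular":[0,0,0],"fingers":0.7},
    {"slide":[170,-103,30],"angular":[0,0,0],"fingers":0.7},
    {"slide":[186,-112.5,50],"angular":[0,0,0],"fingers":0.7},
    {"slide":[186.5,-113,70],"angular":[0,0,0],"fingers":0.7},
    {"slide":[186.5,-113,84],"angular":[0,0,0],"fingers":0.7},
    {"slide":[186.5,-113,90],"angular":[0,0,0],"fingers":0.7}
  ]
}}

```text
clock: 11.85
tcp_pos: [0.4364, 0.2174, 0.0318]
orientation: [-0.001, 0.838, 0.545, -0.002]
wrist_force: [-0.7, -0.1, -0.2]
finger_gap: 0.0483
grip_force: 36.4
```

{"op": "jog_arm", "data": {
  "moves": [
    {"slide":[0,0,0],"angular":[0,0,0],"fingers":0.7},
    {"slide":[0,0,0],"angular":[0,0,0],"fingers":0.7},
    {"slide":[0,0,0],"angular":[0,0,0],"fingers":0.7}
  ]
}}

```text
clock: 12.1
tcp_pos: [0.4396, 0.2173, 0.0354]
orientation: [0.0, 0.839, 0.544, 0.001]
wrist_force: [0.7, -0.9, -0.0]
finger_gap: 0.0485
grip_force: 36.4
```

```bash
python3 -c "
from h import *
go(.440,.2175,.0235,66)"
```

```text
slide [0.3, 0.3, 11.9] ang [0.1, -0.0, -0.0] tcp [0.4396, 0.2173, 0.0354] j6 2.29 F [0.7, -0.9, -0.0] gap 0.0485
```

{"op": "jog_arm", "data": {
  "moves": [
    {"slide":[0,0,3],"angular":[0,0,0],"fingers":0.7},
    {"slide":[0,0,6],"angular":[0,0,0],"fingers":0.7},
    {"slide":[0,0,8],"angular":[0,0,0],"fingers":0.7},
    {"slide":[0,0,9],"angular":[0,0,0],"fingers":0.7},
    {"slide":[0,0,10],"angular":[0,0,0],"fingers":0.7},
    {"slide":[0,0,11],"angular":[0,0,0],"fingers":0.7},
    {"slide":[0,0,11.5],"angular":[0,0,0],"fingers":0.7},
    {"slide":[0,0,12],"angular":[0,0,0],"fingers":0.7},
    {"slide":[0,0,12],"angular":[0,0,0],"fingers":0.7}
  ]
}}

```text
clock: 12.85
tcp_pos: [0.4389, 0.2174, 0.0236]
orientation: [0.0, 0.839, 0.545, 0.0]
wrist_force: [-2.4, -1.1, 9.1]
finger_gap: 0.0486
grip_force: 37.3
```

Contact (9 N). Release and rise.

{"op": "jog_arm", "data": {
  "moves": [
    {"slide":[0,0,0],"angular":[0,0,0],"fingers":0.4},
    {"slide":[0,0,0],"angular":[0,0,0],"fingers":0.3},
    {"slide":[0,0,0],"angular":[0,0,0],"fingers":0.1},
    {"slide":[0,0,0],"angular":[0,0,0],"fingers":0},
    {"slide":[0,0,0],"angular":[0,0,0],"fingers":0},
    {"slide":[0,0,-10],"angular":[0,0,0],"fingers":0},
    {"slide":[0,0,-30],"angular":[0,0,0],"fingers":0},
    {"slide":[0,0,-55],"angular":[0,0,0],"fingers":0},
    {"slide":[0,0,-80],"angular":[0,0,0],"fingers":0},
    {"slide":[0,0,-95],"angular":[0,0,0],"fingers":0}
  ]
}}

```text
clock: 13.68
tcp_pos: [0.4398, 0.2177, 0.1207]
orientation: [0.0, 0.839, 0.545, 0.001]
wrist_force: [0.9, 0.7, 0.6]
finger_gap: 0.0852
grip_force: 0.0
```

```bash
python3 - <<'E'
from h import *
q=read_camera("top"); p=read_camera("side"); save(p,"s5.png",(240,150,380,270),5)
for k,r in (("top",q),("side",p)):
    for n,ce,pts in blobs(r,"blue",20):
        if abs(ce[0]-315)<20: print(k,n,np.round(ce,1),onz(r,ce,.048).round(4))
    for n,z in (("cap_yellow_mid",.017),("cap_green_mid",.017),("cover_blue_mid",.036),("cover_red_mid",.012)): print(k,n,[(round(d["p"],2),onz(r,d["point"],z).round(4)) for d in tip_of(n,r)[:2]])
    for n,ce,pts in blobs(r,"yellow",20): print(k,"pad",np.round(rect(r,pts,.006),1))
go(.465,.001,.10,66)
E
```

```text
top 48 [306.4 182.3] [0.4786 0.0341 0.048 ]
top 45 [327.7 190.6] [ 0.4495 -0.0343  0.048 ]
top cap_yellow_mid [(0.52, array([ 0.46  , -0.1883,  0.017 ]))]
top cap_green_mid [(0.49, array([0.4352, 0.2101, 0.017 ]))]
top cover_blue_mid [(0.87, array([0.4742, 0.0078, 0.036 ]))]
top cover_red_mid [(0.51, array([ 0.4756, -0.0028,  0.012 ])), (0.35, array([0.4315, 0.213 , 0.012 ]))]
top pad [ 459.9 -186.8  125.2   95.3   -5.4]
top pad [ 463.3 -187.6   34.1   33.5   -2.4]
side 46 [318.8 197.8] [ 0.4388 -0.0267  0.048 ]
side 38 [301.1 209.5] [0.4561 0.048  0.048 ]
side cap_yellow_mid [(0.41, array([ 0.4604, -0.176 ,  0.017 ]))]
side cap_green_mid [(0.56, array([0.4339, 0.2138, 0.017 ]))]
side cover_blue_mid [(0.58, array([0.4585, 0.0106, 0.036 ]))]
side cover_red_mid [(0.79, array([0.4596, 0.0046, 0.012 ]))]
side pad [ 458.2 -188.6  119.7   98.3   -4.5]
slide [-186.6, 112.4, 16.8] ang [-0.1, 0.1, 0.0] tcp [0.4382, 0.2172, 0.1167] j6 2.29 F [-0.5, -0.0, 0.0] gap 0.0854
```

View pics/s5.png

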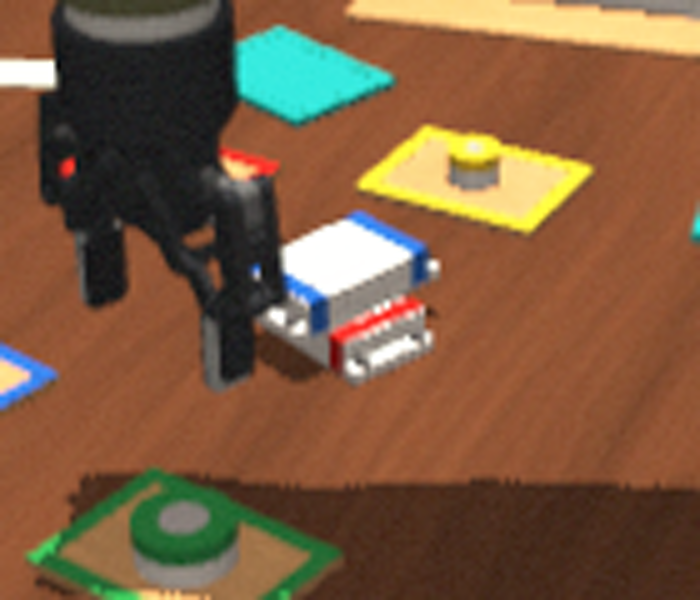

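The green and yellow caps stand upright mid-pad (crop (183,535) and (473,165)). Next is the blue cover.

{"op": "jog_arm", "data": {
  "moves": [
    {"slide":[-25,15,0],"angular":[0,0,0],"fingers":0},
    {"slide":[-60,36,0],"angular":[0,0,0],"fingers":0},
    {"slide":[-95,57,0],"angular":[0,0,0],"fingers":0},
    {"slide":[-130,78,0],"angular":[0,0,0],"fingers":0},
    {"slide":[-160,96,0],"angular":[0,0,0],"fingers":0},
    {"slide":[-180,108,5],"angular":[0,0,0],"fingers":0},
    {"slide":[-187,112,12],"angular":[0,0,0],"fingers":0},
    {"slide":[-187,112,20],"angular":[0,0,0],"fingers":0},
    {"slide":[-187,112,22],"angular":[0,0,0],"fingers":0},
    {"slide":[-187,112,22],"angular":[0,0,0],"fingers":0}
  ]
}}

```text
clock: 15.02
tcp_pos: [0.4638, 0.0023, 0.0943]
orientation: [-0.001, 0.838, 0.545, -0.001]
wrist_force: [-0.5, 0.9, -0.0]
finger_gap: 0.0853
grip_force: 0.0
```

```bash
python3 -c "
from h import *
go(.465,.0005,.040,66)"
```

```text
slide [-1.1, 2.0, 54.3] ang [-0.2, 0.0, 0.1] tcp [0.4638, 0.0023, 0.0943] j6 1.82 F [-0.5, 0.9, -0.0] gap 0.0853
```

{"op": "jog_arm", "data": {
  "moves": [
    {"slide":[-1,1,12],"angular":[0,0,0],"fingers":0},
    {"slide":[-1,1,24],"angular":[0,0,0],"fingers":0},
    {"slide":[-1,1,36],"angular":[0,0,0],"fingers":0},
    {"slide":[-1,1,44],"angular":[0,0,0],"fingers":0},
    {"slide":[-1,1,50],"angular":[0,0,0],"fingers":0},
    {"slide":[-1,1,54],"angular":[0,0,0],"fingers":0},
    {"slide":[-1,1,54],"angular":[0,0,0],"fingers":0},
    {"slide":[-1,1,54],"angular":[0,0,0],"fingers":0}
  ]
}}

```text
clock: 15.68
tcp_pos: [0.4657, -0.0, 0.0418]
orientation: [0.0, 0.838, 0.545, -0.0]
wrist_force: [0.8, 0.5, -0.1]
finger_gap: 0.0852
grip_force: 0.0
```

{"op": "jog_arm", "data": {
  "moves": [
    {"slide":[0,0,0],"angular":[0,0,0],"fingers":0.1},
    {"slide":[0,0,0],"angular":[0,0,0],"fingers":0.2},
    {"slide":[0,0,0],"angular":[0,0,0],"fingers":0.3},
    {"slide":[0,0,0],"angular":[0,0,0],"fingers":0.4},
    {"slide":[0,0,0],"angular":[0,0,0],"fingers":0.5},
    {"slide":[0,0,0],"angular":[0,0,0],"fingers":0.6},
    {"slide":[0,0,0],"angular":[0,0,0],"fingers":0.6}
  ],
  "squeeze": 50
}}

```text
clock: 16.27
tcp_pos: [0.4661, -0.0005, 0.0424]
orientation: [0.0, 0.839, 0.545, 0.0]
wrist_force: [-0.6, 0.1, 5.9]
finger_gap: 0.0547
grip_force: 53.6
```

```bash
python3 -c "
from h import *
go(.465,.0005,.040,66)
p=read_camera('side'); save(p,'s6.png',(250,130,360,230),5)"
```

```text
slide [0.4, -1.4, 2.4] ang [0.1, -0.0, 0.0] tcp [0.4661, -0.0005, 0.0424] j6 1.82 F [-0.6, 0.1, 5.9] gap 0.0547
```

View pics/s6.png

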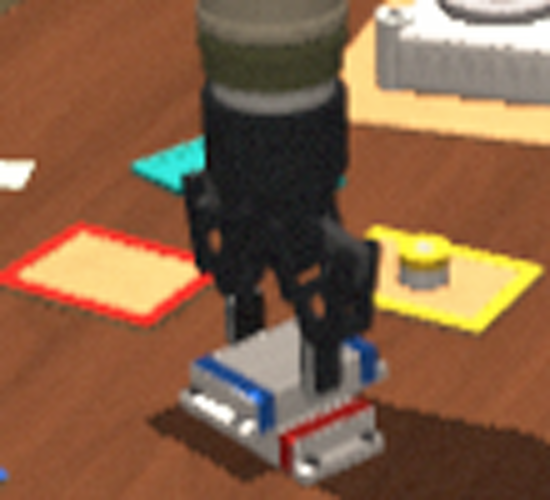

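The pads grip the blue cover squarely across its width. I lift it.

{"op": "jog_arm", "data": {
  "moves": [
    {"slide":[0,0,-2],"angular":[0,0,0],"fingers":0.6},
    {"slide":[0,0,-5],"angular":[0,0,0],"fingers":0.6},
    {"slide":[0,0,-12],"angular":[0,0,0],"fingers":0.6},
    {"slide":[0,0,-24],"angular":[0,0,0],"fingers":0.6},
    {"slide":[0,0,-38],"angular":[0,0,0],"fingers":0.6},
    {"slide":[0,0,-52],"angular":[0,0,0],"fingers":0.6},
    {"slide":[0,0,-64],"angular":[0,0,0],"fingers":0.6},
    {"slide":[0,0,-70],"angular":[0,0,0],"fingers":0.6},
    {"slide":[0,0,-70],"angular":[0,0,0],"fingers":0.6}
  ]
}}

```text
clock: 17.07
tcp_pos: [0.4667, -0.0005, 0.1132]
orientation: [0.001, 0.839, 0.545, 0.001]
wrist_force: [0.3, -0.4, -1.7]
finger_gap: 0.0543
grip_force: 53.1
```

```bash
python3 -c "
from h import *
go(.6475,.134,.1,165)"
```

```text
slide [196.4, 110.5, 13.7] ang [0.2, 0.1, -99.0] tcp [0.4667, -0.0005, 0.1132] j6 1.82 F [0.3, -0.4, -1.7] gap 0.0543
```

{"op": "jog_arm", "data": {
  "moves": [
    {"slide":[12,7,0],"angular":[0,0,-5],"fingers":0.6},
    {"slide":[30,17,0],"angular":[0,0,-12],"fingers":0.6},
    {"slide":[50,28,0],"angular":[0,0,-19],"fingers":0.6},
    {"slide":[70,39,0],"angular":[0,0,-26],"fingers":0.6},
    {"slide":[90,50,0],"angular":[0,0,-33],"fingers":0.6},
    {"slide":[110,62,0],"angular":[0,0,-40],"fingers":0.6},
    {"slide":[130,73,0],"angular":[0,0,-47],"fingers":0.6},
    {"slide":[145,81,0],"angular":[0,0,-54],"fingers":0.6},
    {"slide":[155,87,0],"angular":[0,0,-60],"fingers":0.6},
    {"slide":[160,90,0],"angular":[0,0,-64],"fingers":0.6}
  ]
}}

```text
clock: 17.9
tcp_pos: [0.6137, 0.1104, 0.1102]
orientation: [-0.0, 0.42, 0.908, -0.0]
wrist_force: [-0.0, 0.1, -1.0]
finger_gap: 0.0546
grip_force: 53.1
```

```bash
python3 -c "
from h import *
go(.6475,.134,.07,165)"
```

```text
slide [-3.9, 41.1, 40.2] ang [-0.0, -0.1, -34.6] tcp [0.6137, 0.1104, 0.1102] j6 0.92 F [-0.0, 0.1, -1.0] gap 0.0546
```

{"op": "jog_arm", "data": {
  "moves": [
    {"slide":[-1,8,3],"angular":[0,0,-6],"fingers":0.6},
    {"slide":[-2,18,8],"angular":[0,0,-13],"fingers":0.6},
    {"slide":[-3,27,16],"angular":[0,0,-20],"fingers":0.6},
    {"slide":[-3.5,34,24],"angular":[0,0,-26],"fingers":0.6},
    {"slide":[-4,38,31],"angular":[0,0,-31],"fingers":0.6},
    {"slide":[-4,40,36],"angular":[0,0,-34],"fingers":0.6},
    {"slide":[-4,41,39],"angular":[0,0,-34.6],"fingers":0.6},
    {"slide":[-4,41,40],"angular":[0,0,-34.6],"fingers":0.6},
    {"slide":[-4,41,40],"angular":[0,0,-34.6],"fingers":0.6},
    {"slide":[-4,41,40],"angular":[0,0,-34.6],"fingers":0.6}
  ]
}}

```text
clock: 18.73
tcp_pos: [0.6467, 0.1325, 0.0716]
orientation: [-0.0, 0.134, 0.991, -0.0]
wrist_force: [0.3, -0.9, -1.5]
finger_gap: 0.0547
grip_force: 53.1
```

```bash
python3 - <<'E'
from h import *
go(.6475,.134,.0245,165)
t=get_state()["tcp_pos"][2]; 
q=read_camera("top"); p=read_camera("side"); save(p,"s7.png",(170,150,290,270),5)
for k,r in (("top",q),("side",p)):
    for n,ce,pts in blobs(r,"blue",8):
        if abs(ce[0]-250)<60: print(k,n,np.round(ce,1),onz(r,ce,t+.0056).round(4))
E
```

```text
slide [-0.4, 1.7, 47.1] ang [-0.0, -0.0, -0.5] tcp [0.6467, 0.1325, 0.0716] j6 0.35 F [0.3, -0.9, -1.5] gap 0.0547
top 14 [286.1 121.6] [0.6754 0.0945 0.0772]
top 49 [286.7 145.4] [0.5961 0.0941 0.0772]
side 12 [216.6 194.1] [0.6775 0.1077 0.0772]
side 16 [204.  202.8] [0.6803 0.1587 0.0772]
side 52 [226.7 207.7] [0.6114 0.1567 0.0772]
side 200 [224.5 227.4] [0.5641 0.2346 0.0772]
```

View pics/s7.png

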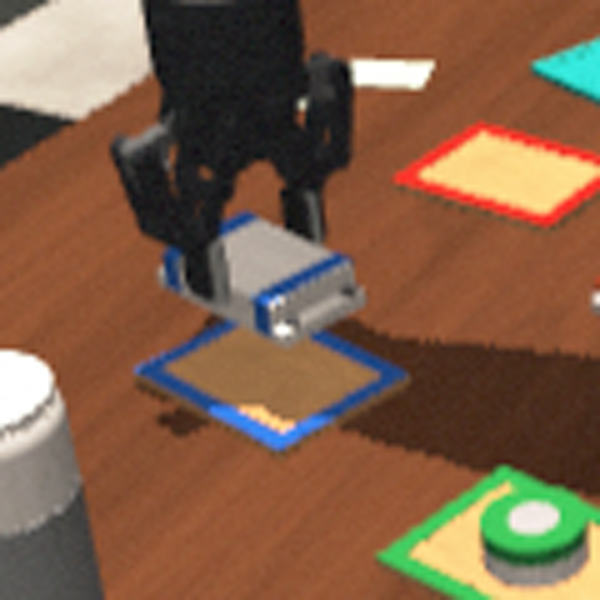

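The blue cover is level and aligned above its pad (top face about crop (260,256)). Lower it slowly.

{"op": "jog_arm", "data": {
  "moves": [
    {"slide":[0,1,8],"angular":[0,0,0],"fingers":0.6},
    {"slide":[0,1,17],"angular":[0,0,0],"fingers":0.6},
    {"slide":[0,1,26],"angular":[0,0,0],"fingers":0.6},
    {"slide":[0,1,33],"angular":[0,0,0],"fingers":0.6},
    {"slide":[0,1,38],"angular":[0,0,0],"fingers":0.6},
    {"slide":[0,1,41],"angular":[0,0,0],"fingers":0.6},
    {"slide":[0,1,43],"angular":[0,0,0],"fingers":0.6},
    {"slide":[0,1,43],"angular":[0,0,0],"fingers":0.6},
    {"slide":[0,1,43],"angular":[0,0,0],"fingers":0.6}
  ]
}}

```text
clock: 19.58
tcp_pos: [0.6473, 0.1336, 0.0288]
orientation: [0.0, 0.134, 0.991, -0.0]
wrist_force: [0.0, -0.2, -0.7]
finger_gap: 0.0548
grip_force: 53.1
```

```bash
python3 - <<'E'
from h import *
go(.6475,.134,.0245,165)
p=read_camera("side")
E
```

```text
slide [-0.0, 0.5, 4.3] ang [0.0, 0.0, -0.4] tcp [0.6473, 0.1336, 0.0288] j6 0.35 F [0.0, -0.2, -0.7] gap 0.0548
```

{"op": "jog_arm", "data": {
  "moves": [
    {"slide":[0,0,1],"angular":[0,0,0],"fingers":0.6},
    {"slide":[0,0,2],"angular":[0,0,0],"fingers":0.6},
    {"slide":[0,0,3],"angular":[0,0,0],"fingers":0.6},
    {"slide":[0,0,3.7],"angular":[0,0,0],"fingers":0.6},
    {"slide":[0,0,4.3],"angular":[0,0,0],"fingers":0.6},
    {"slide":[0,0,4.8],"angular":[0,0,0],"fingers":0.6},
    {"slide":[0,0,4.8],"angular":[0,0,0],"fingers":0.6},
    {"slide":[0,0,4.8],"angular":[0,0,0],"fingers":0.6}
  ]
}}

```text
clock: 20.3
tcp_pos: [0.6471, 0.1336, 0.0244]
orientation: [0.0, 0.134, 0.991, -0.0]
wrist_force: [-3.5, -1.6, 4.4]
finger_gap: 0.055
grip_force: 53.8
```

{"op": "jog_arm", "data": {
  "moves": [
    {"slide":[0,0,0],"angular":[0,0,0],"fingers":0.3},
    {"slide":[0,0,0],"angular":[0,0,0],"fingers":0.2},
    {"slide":[0,0,0],"angular":[0,0,0],"fingers":0.1},
    {"slide":[0,0,0],"angular":[0,0,0],"fingers":0},
    {"slide":[0,0,0],"angular":[0,0,0],"fingers":0},
    {"slide":[0,0,-5],"angular":[0,0,0],"fingers":0},
    {"slide":[0,0,-20],"angular":[0,0,0],"fingers":0},
    {"slide":[0,0,-45],"angular":[0,0,0],"fingers":0},
    {"slide":[0,0,-70],"angular":[0,0,0],"fingers":0},
    {"slide":[0,0,-80],"angular":[0,0,0],"fingers":0}
  ]
}}

```text
clock: 21.13
tcp_pos: [0.6491, 0.1338, 0.1078]
orientation: [0.003, 0.134, 0.991, 0.001]
wrist_force: [0.5, 0.4, 0.1]
finger_gap: 0.0855
grip_force: 0.0
```

```bash
python3 - <<'E'
from h import *
go(.466,.001,.08,154)
q=read_camera("top"); p=read_camera("side")
for k,r in (("top",q),("side",p)):
    for col,z,x in (("blue",.03,250),("red",.024,318)):
        for n,ce,pts in blobs(r,col,12):
            if abs(ce[0]-x)<60: print(k,col,n,np.round(ce,1),onz(r,ce,z).round(4))
    for n,z in (("cover_blue_mid",.018),("cover_red_mid",.012)): print(k,n,[(round(d["p"],2),onz(r,d["point"],z).round(4)) for d in tip_of(n,r)[:2]])
E
```

```text
slide [141.4, -176.6, 26.8] ang [0.1, 0.3, 10.6] tcp [0.6491, 0.1338, 0.1078] j6 0.35 F [0.5, 0.4, 0.1] gap 0.0855
top blue 62 [287.1 143.4] [0.6152 0.0968 0.03  ]
top red 465 [350.2 135.5] [ 0.638 -0.116  0.024]
top red 55 [321.6 176.9] [ 0.4994 -0.0159  0.024 ]
top red 60 [312.3 197. ] [0.4327 0.0166 0.024 ]
top cover_blue_mid [(0.56, array([0.6516, 0.1414, 0.018 ]))]
top cover_red_mid [(0.77, array([0.4732, 0.0073, 0.012 ])), (0.52, array([ 0.4595, -0.1953,  0.012 ]))]
side blue 41 [211.5 213.7] [0.6817 0.1349 0.03  ]
side blue 52 [229.4 222.9] [0.6113 0.1543 0.03  ]
side blue 156 [224. 230.] [0.6053 0.1872 0.03  ]
side red 252 [272.1 184. ] [ 0.6216 -0.0869  0.024 ]
side red 67 [296.2 204.3] [ 0.4995 -0.007   0.024 ]
side red 66 [312.7 215.6] [0.4321 0.0289 0.024 ]
side cover_blue_mid [(0.97, array([0.6415, 0.1389, 0.018 ]))]
side cover_red_mid [(0.93, array([0.4537, 0.005 , 0.012 ]))]
```

{"op": "jog_arm", "data": {
  "moves": [
    {"slide":[20,-25,0],"angular":[0,0,3],"fingers":0},
    {"slide":[43,-54,0],"angular":[0,0,6],"fingers":0},
    {"slide":[66,-83,0],"angular":[0,0,9],"fingers":0},
    {"slide":[89,-111,0],"angular":[0,0,10.6],"fingers":0},
    {"slide":[112,-140,0],"angular":[0,0,10.6],"fingers":0},
    {"slide":[130,-162,5],"angular":[0,0,10.6],"fingers":0},
    {"slide":[140,-175,15],"angular":[0,0,10.6],"fingers":0},
    {"slide":[141.5,-176.5,25],"angular":[0,0,10.6],"fingers":0},
    {"slide":[141.5,-176.5,30],"angular":[0,0,10.6],"fingers":0},
    {"slide":[141.5,-176.5,30],"angular":[0,0,10.6],"fingers":0}
  ]
}}

```text
clock: 22.27
tcp_pos: [0.4624, 0.001, 0.0721]
orientation: [-0.002, 0.225, 0.974, -0.0]
wrist_force: [0.4, 0.5, -0.5]
finger_gap: 0.0855
grip_force: 0.0
```

```bash
python3 -c "
from h import *
p=read_camera('top');p=read_camera('top')
go(.466,.0005,.019,154)"
```

```text
slide [-2.1, 0.3, 54.4] ang [-0.0, -0.0, 0.0] tcp [0.464, 0.0012, 0.0734] j6 0.28 F [0.4, -0.1, 0.7] gap 0.0852
```

{"op": "jog_arm", "data": {
  "moves": [
    {"slide":[-1,0,10],"angular":[0,0,0],"fingers":0},
    {"slide":[-1,0,22],"angular":[0,0,0],"fingers":0},
    {"slide":[-1,0,33],"angular":[0,0,0],"fingers":0},
    {"slide":[-1,0,42],"angular":[0,0,0],"fingers":0},
    {"slide":[-1,0,48],"angular":[0,0,0],"fingers":0},
    {"slide":[-1,0,52],"angular":[0,0,0],"fingers":0},
    {"slide":[-1,0,54],"angular":[0,0,0],"fingers":0},
    {"slide":[-1,0,54],"angular":[0,0,0],"fingers":0},
    {"slide":[-1,0,54],"angular":[0,0,0],"fingers":0}
  ]
}}

```text
clock: 23.12
tcp_pos: [0.4651, 0.0005, 0.02]
orientation: [0.0, 0.225, 0.974, -0.0]
wrist_force: [0.5, -0.7, -0.3]
finger_gap: 0.0856
grip_force: 0.0
```

{"op": "jog_arm", "data": {
  "moves": [
    {"slide":[0,0,0],"angular":[0,0,0],"fingers":0.1},
    {"slide":[0,0,0],"angular":[0,0,0],"fingers":0.2},
    {"slide":[0,0,0],"angular":[0,0,0],"fingers":0.3},
    {"slide":[0,0,0],"angular":[0,0,0],"fingers":0.4},
    {"slide":[0,0,0],"angular":[0,0,0],"fingers":0.5},
    {"slide":[0,0,0],"angular":[0,0,0],"fingers":0.6},
    {"slide":[0,0,0],"angular":[0,0,0],"fingers":0.6}
  ]
}}

```text
clock: 23.7
tcp_pos: [0.4652, 0.0003, 0.0206]
orientation: [0.001, 0.225, 0.974, -0.0]
wrist_force: [-2.1, -0.3, 5.2]
finger_gap: 0.0549
grip_force: 53.0
```

```bash
python3 -c "
from h import *
p=read_camera('side'); go(.466,.0005,.019,154)"
```

```text
slide [-0.7, 0.5, 1.5] ang [0.0, 0.1, 0.0] tcp [0.4651, 0.0003, 0.0205] j6 0.28 F [-1.2, 0.0, 4.9] gap 0.0547
```

{"op": "jog_arm", "data": {
  "moves": [
    {"slide":[0,0,-2],"angular":[0,0,0],"fingers":0.6},
    {"slide":[0,0,-5],"angular":[0,0,0],"fingers":0.6},
    {"slide":[0,0,-12],"angular":[0,0,0],"fingers":0.6},
    {"slide":[0,0,-24],"angular":[0,0,0],"fingers":0.6},
    {"slide":[0,0,-36],"angular":[0,0,0],"fingers":0.6},
    {"slide":[0,0,-46],"angular":[0,0,0],"fingers":0.6},
    {"slide":[0,0,-50],"angular":[0,0,0],"fingers":0.6},
    {"slide":[0,0,-50],"angular":[0,0,0],"fingers":0.6},
    {"slide":[0,0,-50],"angular":[0,0,0],"fingers":0.6}
  ]
}}

```text
clock: 24.5
tcp_pos: [0.4648, 0.0005, 0.0699]
orientation: [0.0, 0.225, 0.974, -0.0]
wrist_force: [0.1, 0.0, -2.6]
finger_gap: 0.0545
grip_force: 53.6
```

```bash
python3 - <<'E'
from h import *
for k in ("top","side"):
    r=read_camera(k); h=cv2.cvtColor(r["color"],cv2.COLOR_RGB2HSV)
    for S in (180,195,210):
        m=(((h[...,0]<=6)|(h[...,0]>=174))&(h[...,1]>S)&(h[...,2]>120)).astype(np.uint8)
        n,l,s,ce=cv2.connectedComponentsWithStats(m,connectivity=8)
        for i in range(1,n):
            if s[i,4]>80: print(k,S,s[i,4],ce[i].round(1),np.round(rect(r,np.argwhere(l==i)[:,::-1],.006),1))
go(.641,-.117,.0715,174)
E
```

```text
top 180 296 [353.  133.5] [ 643.1 -117.3  124.9   95.3   -7.1]
top 195 167 [353.  132.7] [ 643.3 -116.9  120.7   90.3   -7.1]
side 180 166 [267.2 184.4] [ 641.6 -117.1  124.1   95.2   -6.6]
side 195 127 [268.3 184.4] [ 640.9 -116.9  121.3   92.8   -7.7]
slide [-210.4, -28.2, -2.4] ang [-0.0, -0.1, -20.0] tcp [0.4642, 0.0006, 0.0693] j6 0.28 F [-0.4, -0.6, -2.9] gap 0.0542
```

{"op": "jog_arm", "data": {
  "moves": [
    {"slide":[-15,-2,0],"angular":[0,0,-2],"fingers":0.6},
    {"slide":[-40,-5,0],"angular":[0,0,-6],"fingers":0.6},
    {"slide":[-70,-9,0],"angular":[0,0,-10],"fingers":0.6},
    {"slide":[-100,-13,0],"angular":[0,0,-14],"fingers":0.6},
    {"slide":[-130,-17,0],"angular":[0,0,-17],"fingers":0.6},
    {"slide":[-158,-21,0],"angular":[0,0,-19],"fingers":0.6},
    {"slide":[-182,-24,0],"angular":[0,0,-19],"fingers":0.6},
    {"slide":[-200,-26.5,5],"angular":[0,0,-19],"fingers":0.6},
    {"slide":[-209,-27.6,12],"angular":[0,0,-19],"fingers":0.6},
    {"slide":[-211,-27.8,16],"angular":[0,0,-19],"fingers":0.6}
  ]
}}

```text
clock: 25.43
tcp_pos: [0.6426, -0.1178, 0.0517]
orientation: [-0.001, 0.061, 0.998, 0.0]
wrist_force: [-0.2, 0.3, -3.1]
finger_gap: 0.0549
grip_force: 53.5
```

{"op": "jog_arm", "data": {
  "moves": [
    {"slide":[0,0,4],"angular":[0,0,0],"fingers":0.6},
    {"slide":[0,0,8],"angular":[0,0,0],"fingers":0.6},
    {"slide":[0,0,12],"angular":[0,0,0],"fingers":0.6},
    {"slide":[0,0,15],"angular":[0,0,0],"fingers":0.6},
    {"slide":[0,0,17],"angular":[0,0,0],"fingers":0.6},
    {"slide":[0,0,17],"angular":[0,0,0],"fingers":0.6},
    {"slide":[0,0,17],"angular":[0,0,0],"fingers":0.6}
  ]
}}

```text
clock: 26.02
tcp_pos: [0.6421, -0.1167, 0.0371]
orientation: [0.0, 0.061, 0.998, -0.0]
wrist_force: [-0.0, 0.6, -3.2]
finger_gap: 0.0545
grip_force: 53.5
```

```bash
python3 -c "
from h import *
p=read_camera('side'); save(p,'s8.png',(210,130,330,250),5); go(.642,-.117,.0265,173)"
```

```text
slide [0.4, -0.2, 10.8] ang [-0.0, 0.0, 0.0] tcp [0.6424, -0.1169, 0.0373] j6 -0.18 F [0.8, -0.1, -1.6] gap 0.0547
```

View pics/s8.png

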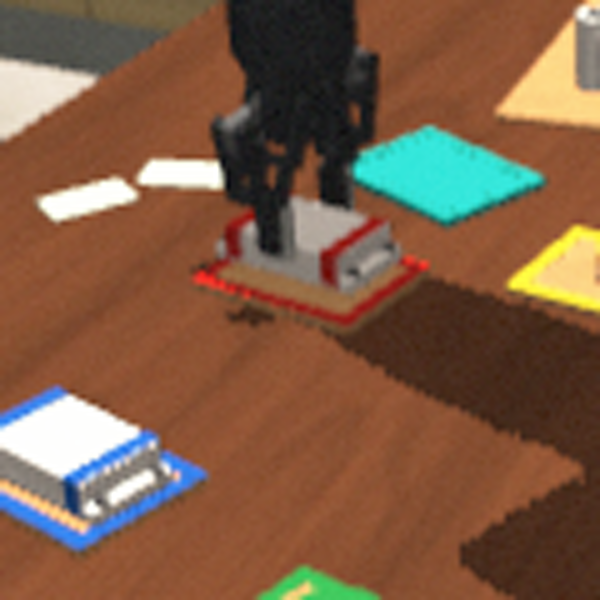

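The red cover hangs level and aligned just over the red pad (crop (310,235)), and the blue cover lies along its pad. Lower the red cover.

{"op": "jog_arm", "data": {
  "moves": [
    {"slide":[0,0,2],"angular":[0,0,0],"fingers":0.6},
    {"slide":[0,0,4.5],"angular":[0,0,0],"fingers":0.6},
    {"slide":[0,0,6.5],"angular":[0,0,0],"fingers":0.6},
    {"slide":[0,0,8],"angular":[0,0,0],"fingers":0.6},
    {"slide":[0,0,9.2],"angular":[0,0,0],"fingers":0.6},
    {"slide":[0,0,10.2],"angular":[0,0,0],"fingers":0.6},
    {"slide":[0,0,11],"angular":[0,0,0],"fingers":0.6},
    {"slide":[0,0,11.3],"angular":[0,0,0],"fingers":0.6},
    {"slide":[0,0,11.3],"angular":[0,0,0],"fingers":0.6},
    {"slide":[0,0,11.3],"angular":[0,0,0],"fingers":0.6}
  ]
}}

```text
clock: 26.9
tcp_pos: [0.6421, -0.117, 0.0266]
orientation: [0.0, 0.061, 0.998, -0.0]
wrist_force: [-3.7, 0.4, 5.9]
finger_gap: 0.0543
grip_force: 54.4
```

{"op": "jog_arm", "data": {
  "moves": [
    {"slide":[0,0,0],"angular":[0,0,0],"fingers":0.3},
    {"slide":[0,0,0],"angular":[0,0,0],"fingers":0.2},
    {"slide":[0,0,0],"angular":[0,0,0],"fingers":0.1},
    {"slide":[0,0,0],"angular":[0,0,0],"fingers":0},
    {"slide":[0,0,0],"angular":[0,0,0],"fingers":0},
    {"slide":[0,0,-5],"angular":[0,0,0],"fingers":0},
    {"slide":[0,0,-20],"angular":[0,0,0],"fingers":0},
    {"slide":[0,0,-45],"angular":[0,0,0],"fingers":0},
    {"slide":[0,0,-75],"angular":[0,0,0],"fingers":0},
    {"slide":[0,0,-100],"angular":[0,0,0],"fingers":0}
  ]
}}

```text
clock: 27.73
tcp_pos: [0.6423, -0.117, 0.1273]
orientation: [0.0, 0.061, 0.998, -0.0]
wrist_force: [0.4, -0.5, 0.7]
finger_gap: 0.0853
grip_force: 0.0
```

{"op": "jog_arm", "data": {
  "moves": [
    {"slide":[40,-10,0],"angular":[0,0,0],"fingers":0},
    {"slide":[80,-20,0],"angular":[0,0,0],"fingers":0},
    {"slide":[120,-30,0],"angular":[0,0,0],"fingers":0},
    {"slide":[150,0,0],"angular":[0,0,0],"fingers":0},
    {"slide":[180,30,0],"angular":[0,0,0],"fingers":0},
    {"slide":[195,60,-10],"angular":[0,0,0],"fingers":0},
    {"slide":[200,65,-20],"angular":[0,0,0],"fingers":0},
    {"slide":[200,65,-20],"angular":[0,0,0],"fingers":0},
    {"slide":[200,65,-20],"angular":[0,0,0],"fingers":0},
    {"slide":[200,65,-20],"angular":[0,0,0],"fingers":0}
  ]
}}

```text
clock: 28.57
tcp_pos: [0.453, -0.029, 0.1459]
orientation: [0.001, 0.061, 0.998, -0.0]
wrist_force: [0.1, -0.0, 0.1]
finger_gap: 0.0855
grip_force: 0.0
```

```bash
python3 - <<'E'
from h import *
q=read_camera("top"); p=read_camera("side"); save(q,"t9.png",(180,100,440,290),3); save(p,"s9.png",(150,130,430,330),2.8)
P=dict(cover_red_mid=(.642,-.117),cover_blue_mid=(.6475,.134),cap_green_mid=(.440,.2175),cap_yellow_mid=(.459,-.1865))
for k,r in (("top",q),("side",p)):
    for n,c in P.items(): print(k,n,[(round(d["p"],2),((onz(r,d["point"],.018)[:2]-c)*1000).round(1)) for d in tip_of(n,r)[:3]])
    for col in ("blue","red","yellow","green"):
        for n,ce,pts in blobs(r,col,12):
            if 170<ce[0]<380 and 100<ce[1]<290: print(k,col,n,np.round(ce,1),onz(r,ce,.03 if col in("blue","red") else .028).round(4)[:2],np.round(rect(r,pts,.006),1))
go(.45,0,.15,173)
E
```

```text
top cover_red_mid [(0.65, array([-3.3, -2.6]))]
top cover_blue_mid [(0.84, array([15.7, 12.1]))]
top cap_green_mid [(0.74, array([   5.6, -396.1])), (0.64, array([-7.8, 11.8]))]
top cap_yellow_mid [(0.42, array([ 1.4, -4.7]))]
top blue 350 [276.1 136.7] [0.6393 0.1334] [648.2 133.6 120.1  90.9 -15.3]
top red 326 [354.9 129.4] [ 0.657  -0.1321] [ 643.2 -117.5  128.6   98.3   -7.1]
top yellow 481 [372.7 188.6] [ 0.4549 -0.1833] [ 459.8 -186.8  125.    95.4   -5.4]
top yellow 75 [372.8 187.2] [ 0.4595 -0.1838] [ 462.5 -186.8   34.3   33.1  -73. ]
top green 297 [252.  195.9] [0.4413 0.2157] [441.5 217.3 122.1  92.5 -12.1]
top green 92 [251.7 196.5] [0.4393 0.2167] [ 4.423e+02  2.215e+02  4.430e+01  4.380e+01 -4.000e-01]
side cover_red_mid [(0.9, array([-8.1,  9.1]))]
side cover_blue_mid [(0.78, array([-9.1, -7.7]))]
side cap_green_mid [(0.92, array([-8.8,  4. ])), (0.61, array([ 187.4, -303.9]))]
side cap_yellow_mid [(0.52, array([  1.1, -12.9]))]
side blue 52 [211.9 213.5] [0.6816 0.1334] [707.8 106.5  78.5  22.8 -86.1]
side blue 54 [229.9 222.6] [0.6111 0.1526] [635.  123.4  78.3  21.4 -88.8]
side blue 179 [223.5 229.6] [0.6074 0.1864] [646.6 135.1 120.3  89.3 -15.5]
side red 53 [259.9 176.1] [ 0.677  -0.1085] [ 703.2 -145.7  100.1   25.1  -81. ]
side red 51 [279.2 181.9] [ 0.6026 -0.0978] [ 626.  -139.1   97.1   19.6  -85.5]
side red 160 [273.8 187.9] [ 0.5991 -0.0578] [ 640.2 -117.2  125.5   99.2   -7. ]
side yellow 284 [334.7 185.2] [ 0.4409 -0.1465] [ 458.2 -188.6  119.7   98.3   -4.5]
side green 605 [276.  260.4] [0.4251 0.2422] [439.  217.3 120.5  92.8 -12.2]
slide [5.1, 27.9, -4.7] ang [-0.0, -0.0, -0.0] tcp [0.4516, -0.0283, 0.1453] j6 -0.12 F [-0.2, 0.4, -1.1] gap 0.0856
```

View pics/t9.png

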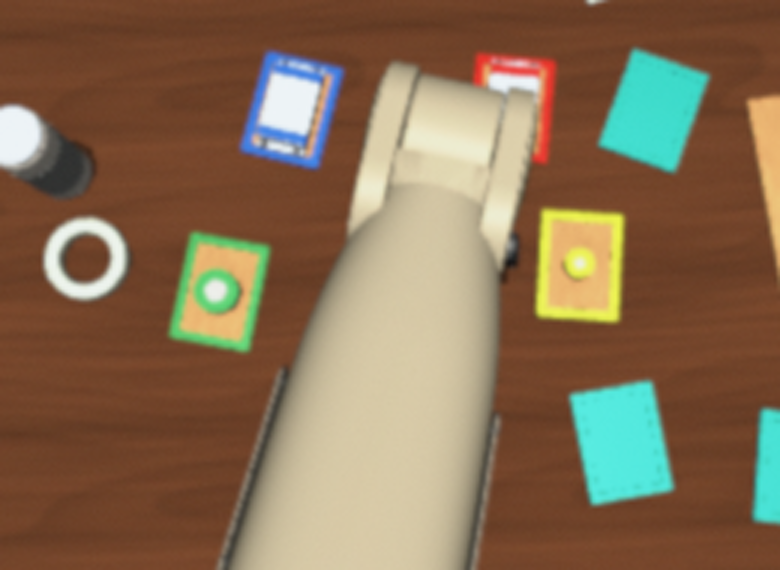

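View pics/s9.png

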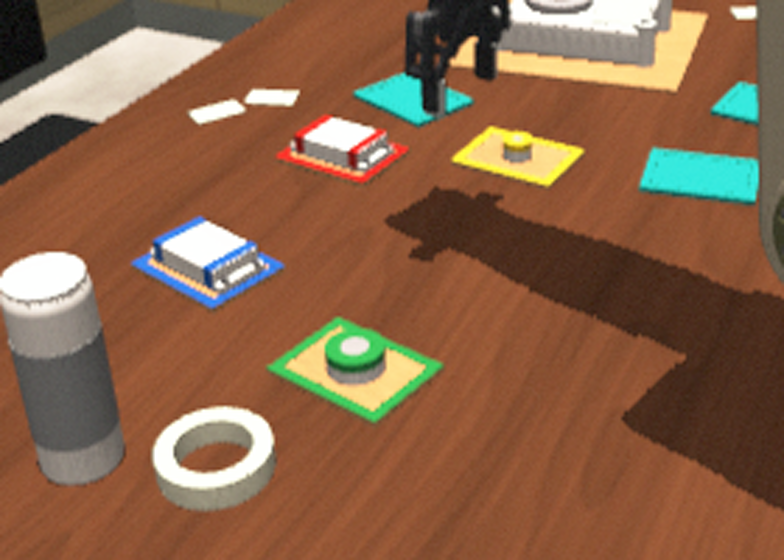

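The top view shows both caps mid-pad and both covers along their pads, with the roll and can untouched. One numeric check on the covers' bare top faces before handing in.

```bash
python3 - <<'E'
from h import *
for k in ("top","side"):
    r=read_camera(k); h=cv2.cvtColor(r["color"],cv2.COLOR_RGB2HSV)
    m=((h[...,1]<40)&(h[...,2]>215)).astype(np.uint8)
    n,l,s,ce=cv2.connectedComponentsWithStats(m,connectivity=4)
    for i in range(1,n):
        if s[i,4]>60 and 200<ce[i][0]<370 and 100<ce[i][1]<240: print(k,s[i,4],onz(r,ce[i],.03)[:2].round(4),np.round(rect(r,np.argwhere(l==i)[:,::-1],.03),1))
E
```

```text
top 269 [0.6485 0.1338] [648.6 134.   57.6  54.2 -15.8]
top 70 [ 0.6652 -0.1179] [ 664.7 -119.2   54.5   15.3   84.1]
top 151 [ 0.5953 -0.0432] [595.4 -42.7  90.1  19.5  75. ]
top 245 [0.4782 0.362 ] [4.797e+02 3.631e+02 8.400e+01 8.310e+01 4.000e-01]
side 650 [ 0.5173 -0.5793] [ 532.4 -594.2  222.2  192.9    5.8]
side 79 [ 0.7633 -0.1667] [ 762.7 -168.3   54.8   30.7   22.5]
side 87 [ 0.7999 -0.1092] [ 800.7 -109.8   57.    35.2   55. ]
side 169 [ 0.6406 -0.1127] [ 640.7 -113.1   60.5   58.8   -5.8]
side 265 [0.646  0.1361] [646.1 135.8  60.9  56.4 -15.7]
```

All four are within about 4 mm of their pad centres and aligned.

```bash
python3 -c "
from workcell import *
print(hand_in())"
```

```text
the job is handed in; nothing more can be done
None
```

I handed the job in: all four castings are right side up on the pads of their own colour, within about 4 mm of centre by my camera checks, and both long covers lie lengthwise; nothing dropped, the tape roll and spray can weren't touched, and no verdict came back.

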